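# Refit the breaker and close the enclosure's sliding door

## Task

Stand the loose two-pole breaker upright in the empty bay of the open distribution enclosure, down on its rail, and let go of it. Then push the green sliding door shut by its yellow rib with closed fingers, slowly, until it meets the rubber seal of the frame, and keep pressing it against the seal with about 16 newtons for a second so that it seats; never push on the door with more than 22 newtons, leave it shut against the seal, and leave the other things on the bench alone.

Things in the scene. Friction and masses are not known exactly. Their poses are not given: they have to be found in the camera images.
- enclosure: White distribution enclosure lying on its back, fixed to the bench: 210 (its x) by 400 (its y) by 94 mm high. Origin: centre of its underside. The half towards its -y end holds a rail with breakers and is open at the top while the door is open; the half towards +y has a fixed grey lid. The green sliding door runs in tracks along the enclosure's y axis on its top face and closes towards -y, against the frame at the -y end (frame top 100 mm above the bench).
- bay (a point): Middle of the empty bay, on top of the rail where the breaker's underside must rest, 14 mm above the bench; axes are those of the enclosure; it lies at y = -115 mm in the enclosure's frame. The bay is 44 mm wide along y, between neighbouring modules of the same profile as the loose breaker (shoulders 54 mm, noses 80 mm above the bench), and 92 mm long along x, between two grey wiring ducts 46 mm high.
- frame_edge (a point): Middle of the inner face of the frame at the enclosure's -y end, 88 mm above the bench. In front of it, on two screws, stands a black rubber seal strip (176 mm long, 12 mm thick, 10 mm high), adjusted differently each time: its face, which stops the door, lies 6 to 30 mm from this point towards the enclosure's +y; just where is not measured.
- door (a joint): How far the sliding door is open, in m, up to 0.16 = wide open; grows as the door moves to the enclosure's +y. The door meets the rubber seal somewhere between 0.002 and 0.026, depending on how the seal strip is adjusted. It takes about 4 to 5 N to keep the door moving slowly and it stays where it is left. The seal yields like a spring, some 4 to 7 N per mm, so that the push on the door rises clearly when it is reached.
- door_rib (a point): Centre of the upright yellow rib in the middle of the green door: 90 mm along the enclosure's x, 12 mm thick along y, 26 mm high; this point is 104 mm above the bench, the rib's top 117 mm. The door panel around it is 184 by 175 mm with its upper face 91 mm above the bench. The rib stands 87.5 mm behind the door's leading edge.
- breaker_mid (a point): Centre of the loose white two-pole breaker with the orange toggle, standing upright on the bench: base 80 (its x) by 36 (its y) by 40 mm high, on it a nose 45 (x) by 36 (y) by 25 mm; 65 mm high in all. This point is on its vertical axis, 33 mm above its underside. About 0.22 kg. Turned by half a turn it fits just as well. The nose is meant to be gripped across its 45 mm, with the fingertips above the shoulders.
- multimeter: Orange multimeter lying on the bench, 85 by 160 by 40 mm, origin under its centre. Bystander.
- screwdriver: Red screwdriver lying on the bench. Bystander.
- contactor: Black contactor with a green top, 70 by 50 by 73 mm, standing on the bench, origin under its centre. Bystander.
Not all that is in view belongs to the job. Several things look just like the part that bears breaker_mid: the one meant starts farthest to the robot's right.

How it is judged (in metres and radians):
On the way, in this order (a step that is already met when the one before it is completed fails the run):
1. the breaker stands in the bay, down on the rail, let go (z of breaker_mid in the frame of bay below 0.036 m and horizontal distance between breaker_mid and bay below 0.01 m and angle between breaker_mid's own z axis and vertical below 0.08 rad and contact force between the fingers and breaker below 0.1 N), for 0.2 s.
2. the door is pressed against the rubber seal with over 9 N for 0.4 s (a push of about 13 N or more on the rib) (contact force between door and seal above 9 N), for 0.4 s.
At the end, for the whole second after the job is handed in: The door is shut, still touching the rubber seal, and the breaker stands in the bay: within 10 mm of its middle, its underside within 3 mm of the rail, tilted less than 0.08 rad (contact force between door and seal above 0.2 N and z of breaker_mid in the frame of bay below 0.036 m and horizontal distance between breaker_mid and bay below 0.01 m and angle between breaker_mid's own z axis and vertical below 0.08 rad).
It fails at once if the robot pushes on the door with more than 22 N (contact force between any of the fingers, the arm and door above 22 N).
It fails at once if the multimeter is moved by more than 20 mm (distance of multimeter from where it was at the start of the episode above 0.02 m).
It fails at once if the screwdriver is moved by more than 20 mm (distance of screwdriver from where it was at the start of the episode above 0.02 m).
It fails at once if the contactor is moved by more than 20 mm (distance of contactor from where it was at the start of the episode above 0.02 m).
It also fails if it takes over 72 s, if anything falls off the work surface, if the arm or the gripper's body presses on something with over 40 N, if the wrist force passes 120 N, or if a joint passes its speed limit or range.

## Robot

A 6-joint arm with a two-finger parallel gripper is mounted at the origin on the work surface. World frame = base frame: x ahead of the robot, y to its left, z up, the work surface at z = 0. Lengths are in mm, angles in rad, forces in N, time in s.
With the tool pointing down it reaches from about 350 to 975 mm from the base axis. Payload 4.9 kg.
Tool frame: the origin (TCP) lies on the front face of the gripper's body, between the roots of the fingers; the fingertips stand 73 mm ahead of it and the grasp point (between the pads) lies 54 mm ahead of it; z points along the fingers, y is the line along which they close (so a half turn about z gives the same grasp; the last joint's range is limited). The gripper opens to 85 mm and grips with 20 to 120 N. Pads are 22 mm wide; open, the fingers measure 114 mm over their backs; the gripper's body (76 mm by 85 mm) begins 54 mm behind the grasp point. The pads swing forward as they close: fully open they stand 13 mm farther back than shut.
Start: joints at [1.149, 0.053, 1.613, -0, 1.476, -0.119], TCP at [186.361, 596.55, 303.904] pointing down, gripper open.
Joint ranges: [-3.01, 3.01], [-1.01, 2.22], [0.06, 2.58], [-1.02, 4.17], [0.09, 2.62], [-3.14, 3.14]. Speed limits (rad/s): [2.57, 2.57, 3.14, 3.14, 3.14, 3.14].

## Interface

Orientations are given as [roll, pitch, yaw] about the fixed x, y, z axes, in that order (R = Rz(yaw) Ry(pitch) Rx(roll)).
In Python, from cell import bot, optics, nets gives the robot as it stands.
- The arm moves only by the tool play_rows, never from a script. Its argument "deltas" is a list that holds one entry, the list of rows, each a list of 7 numbers: the shift along the tool's x, y, z in cm, then the turn, a rotation vector about the tool's x, y, z in degrees, then the finger opening in cm, from 0 to 8.54. A call has 1 to 5 rows; each row shifts and turns the commanded pose from where the row before left it, along the tool's axes as they then stand; what a row does not reach is not made up. A row lasts 1/12 s, in which the tool goes at most 41.7 mm and 7.16 degrees, less where a joint would pass 70% of its speed; a pose out of reach is approached as far as the arm can. A call is refused whole if a number of a shift passes 4.17 or a number of a turn 7.16, either way. A call with a gripper value outside its range is refused whole. The fingers move at their own pace and stop on an object; "force" is the grip in N (left out, the last holds). Time passes only in rows, so rows that do not move let the fingers close. It gives the time, the measured TCP pose, the force, the opening and the grip force at its end, in the units of the state.
- bot.get_state(): the state, without advancing time (a new reading comes with each control period).
- optics.grab_frame(name): name is "scene" or "top" or "wrist"; returns a dict with "pixels" (420x560x3 uint8, red, green, blue), "fx", "fy", "cx", "cy" (pixels), "dist_coeffs" ([k1, k2, p1, p2, k3] as OpenCV has them; the pictures are not rectified), "eye" and "attitude" of the camera in the world; the wrist camera has in their place "mount" (4x4, takes a point from camera to tool coordinates, whose origin is the TCP and whose axes are the flange's). Camera axes: x right, y down, z forward; pixel columns grow to the right and rows downward; lengths in mm; the calibration is good to about 2 mm. A picture is of the moment at which its call begins: read the wrist's pose just before it. There is no depth.
- bot.finish_job(): hands the job in; it is judged then, once.
Trained networks look in a picture, given as the dict that the camera call returned (one of the last four; its "shot" number tells which), for a name from the list of things; names that differ only in an ending like _2 or _b are one class to them, and where a whole thing is asked for, a point or a joint stands for the part that bears it (a point fixed in the world has none). Each returns a list of dicts, best first, with "p" (0 to 1); they miss things now and then, are a little off and sometimes report something else, mostly with a low value. They report only what shows in the picture. A call takes as long as a camera call. They do not tell look-alikes from the thing itself.
- nets.boxes_of(picture, name): "xyz" ([x, y, z] in mm, in world coordinates, good to about 4 mm: the middle of the surface that is visible of it).
- nets.trace(picture, name): "region" (420x560 bool, what is visible of it).
The state is a dict: "clock": time; "joint_pos": joint angles; "dq": joint speeds; "effort": joint torques, N m; "tcp_pos": TCP position; "ee_rot": TCP orientation; "wrist_force": force on the tool from outside, world axes, zero at the start; "wrist_torque": the same for the moment, N m; "width": opening from 0.0 (shut) to 1.0 (fully open); "grasp_force": force on a finger pad.
Only numpy, scipy, OpenCV 4.12 (cv2) and the standard library are available. Lean on these libraries where they do the work, as an engineer would, in place of code of your own. Each camera call takes 0.05 s, during which the arm holds its last target. There are 200 camera calls.

## Working session

There is one attempt and no reset: what is moved stays moved. The work goes in short steps, Python scripts to look and compute and a tool call to move; the robot and the scene stay as the last step left them, time stands still between calls to the robot, and variables do not carry over. Pictures are saved under pics/ and viewed, at most 10 in all, crops included, and the job is handed in when it is done.

Besides the shell and the picture viewer there is one more tool, called after "Request:" as name(argument=value, ...) on one line, values as JSON. play_rows: Moves the arm, as the interface text tells. Its arguments: {"type":"object","properties":{"deltas":{"type":"array","items":{"type":"array","items":{"type":"array","items":{"type":"number"}}}},"force":{"type":"number"}},"required":["deltas"]}

```bash
mkdir -p pics; ls; cat > h.py <<'E'
import numpy as np, cv2
from scipy.spatial.transform import Rotation as R
from cell import bot, optics, nets
def save(p,n): cv2.imwrite('pics/'+n+'.png', cv2.cvtColor(p['pixels'],cv2.COLOR_RGB2BGR))
def cam(p,st=None):
    K=np.array([[p['fx'],0,p['cx']],[0,p['fy'],p['cy']],[0,0,1]]); d=np.array(p['dist_coeffs'],float)
    if 'mount' in p:
        st=st or bot.get_state(); T=np.eye(4); T[:3,:3]=R.from_euler('xyz',st['ee_rot']).as_matrix(); T[:3,3]=st['tcp_pos']
        M=T@np.array(p['mount']); Rm,e=M[:3,:3],M[:3,3]
    else:
        a=np.array(p['attitude'],float); e=np.array(p['eye'],float)
        Rm=a if a.shape==(3,3) else (R.from_euler('xyz',a).as_matrix() if a.size==3 else R.from_quat(a).as_matrix())
    return K,d,Rm,e
def topix(c,P):
    K,d,Rm,e=c; rv=cv2.Rodrigues(Rm.T)[0]; return cv2.projectPoints(np.array(P,float).reshape(-1,3),rv,-Rm.T@e,K,d)[0].reshape(-1,2)
def onz(c,uv,z):
    K,d,Rm,e=c; n=cv2.undistortPoints(np.array(uv,float).reshape(-1,1,2),K,d).reshape(-1,2)
    r=np.c_[n,np.ones(len(n))]@Rm.T; return e+r*((z-e[2])/r[:,2])[:,None]
E
python3 - <<'E'
from h import *
print(bot.get_state())
for n in ['scene','top']:
    p=optics.grab_frame(n); save(p,n+'0'); print(n,p['eye'],p['attitude'],p['fx'])
    for t in ['enclosure','door','door_rib','breaker_mid','multimeter','screwdriver','contactor']:
        print(t,[(round(b['p'],2),np.round(b['xyz']).tolist()) for b in nets.boxes_of(p,t)[:5]])
E
```

```text
pics
{'clock': 0.0, 'joint_pos': array([ 1.14897977e+00,  5.33564917e-02,  1.61431744e+00,  4.02948818e-06,
        1.47599702e+00, -1.19017081e-01]), 'dq': array([-0.00015708,  0.00092605,  0.00025405,  0.0001662 ,  0.00017122,
        0.00039744]), 'effort': array([-1.49341635e-03, -3.93672073e+01, -3.70180321e+01, -7.07467279e-05,
        6.90075583e-03,  7.53090518e-06]), 'tcp_pos': array([186.18101448, 596.11984344, 302.64909283]), 'ee_rot': array([-3.13952954e+00, -2.50751156e-04,  2.83879253e+00]), 'wrist_force': array([0.81821418, 0.19640502, 0.11023702]), 'wrist_torque': array([0.03089672, 0.04222453, 0.05016931]), 'grasp_force': 0.0, 'width': 0.9995617512594533}
scene [1351.14039619  227.94468208 1057.69766105] [-2.39982965  0.01622763  1.8712423 ] 471.09819063941177
enclosure [(0.74, [604.0, -78.0, 85.0])]
door [(0.79, [574.0, -41.0, 90.0])]
door_rib [(0.69, [578.0, -44.0, 87.0]), (0.65, [748.0, 247.0, 43.0])]
breaker_mid [(0.8, [531.0, 422.0, 40.0]), (0.71, [411.0, 436.0, 36.0]), (0.66, [460.0, 334.0, 45.0])]
multimeter [(0.91, [748.0, 248.0, 39.0])]
screwdriver [(0.48, [368.0, -305.0, 22.0])]
contactor [(0.87, [633.0, -451.0, 50.0])]
top [ 384.47804059  -27.27293006 1086.61375989] [-3.01241967 -0.02009643 -1.58026518] 396.4055948257112
enclosure [(0.66, [568.0, -81.0, 92.0])]
door [(0.7, [570.0, -48.0, 95.0])]
door_rib [(0.7, [574.0, -44.0, 89.0])]
breaker_mid [(0.91, [437.0, 328.0, 37.0]), (0.77, [514.0, 412.0, 38.0]), (0.73, [394.0, 428.0, 40.0])]
multimeter []
screwdriver [(0.87, [367.0, -309.0, 20.0])]
contactor [(0.6, [610.0, -461.0, 52.0])]
```

View pics/scene0.png

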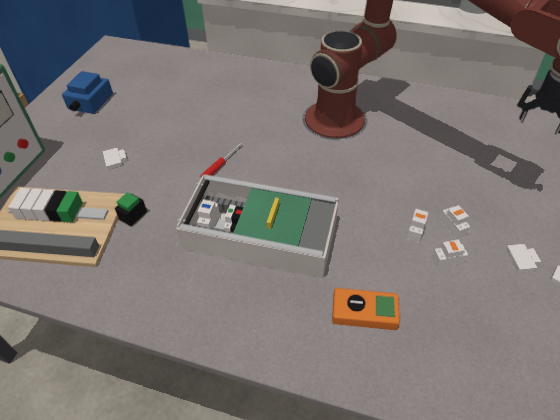

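View pics/top0.png

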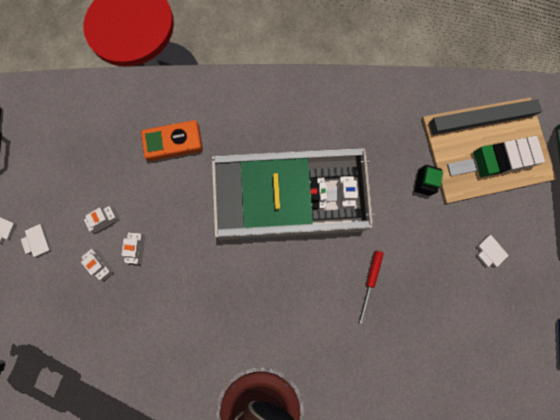

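The scene view shows the enclosure at about (260,222) with its door open to the right. The breaker farthest to the robot's right is at (420,222) there and at (131,248) in the top view. The bay is near (332,190) in the top view. I'll plan the approach to the breaker.

```bash
cat >> h.py <<'E'
from scipy.linalg import logm
def pose(pos,rot):
    T=np.eye(4); T[:3,:3]=R.from_euler('xyz',rot).as_matrix(); T[:3,3]=pos; return T
def rows(T0,T1,n):
    "constant row (cm,deg) repeated n times takes T0 to T1"
    D0=np.linalg.inv(T0)@T1; rv=R.from_matrix(D0[:3,:3]).as_rotvec()/n
    Rd=R.from_rotvec(rv).as_matrix(); S=sum(np.linalg.matrix_power(Rd,k) for k in range(n))
    t=np.linalg.solve(S,D0[:3,3]); return np.round(np.r_[t/10,np.degrees(rv)],2).tolist()
def go(pos,yaw,n,T0=None):
    if T0 is None:
        s=bot.get_state(); T0=pose(s['tcp_pos'],s['ee_rot'])
    T1=pose(pos,[np.pi,0,np.radians(yaw)]); r=rows(T0,T1,n); print(n,'x',r); return T1
E
python3 - <<'E'
from h import *
p=optics.grab_frame('wrist'); print(np.round(p['mount'],3), p['fx'])
t=optics.grab_frame('top'); c=cam(t)
# enclosure outer top corners guess z=94
print(np.round(onz(c,[[213,156],[366,150],[371,228],[217,237]],94)))
for b in nets.trace(t,'breaker_mid'):
    m=b['region'].astype(np.uint8); r=cv2.minAreaRect(cv2.findNonZero(m)); print(b['p'],r)
    bx=onz(c,cv2.boxPoints(r),40); print(np.round(bx).tolist())
go([450,330,280],90,14)
E
```

```text
[[  0.     -0.952  -0.307  79.403]
 [  1.     -0.      0.      0.857]
 [ -0.     -0.307   0.952 -69.72 ]
 [  0.      0.      0.      1.   ]] 293.3615940360725
[[ 671.  114.   94.]
 [ 686. -284.   94.]
 [ 481. -289.   94.]
 [ 461.  101.   94.]]
0.88 ((96.62940979003906, 265.3176574707031), (32.53956985473633, 22.45230484008789), 49.398704528808594)
[[405.0, 483.0, 40.0], [444.0, 438.0, 40.0], [378.0, 377.0, 40.0], [340.0, 422.0, 40.0]]
0.75 ((132.6336669921875, 247.6633758544922), (20.895780563354492, 30.448139190673828), 5.7105937004089355)
[[401.0, 364.0, 40.0], [482.0, 359.0, 40.0], [476.0, 302.0, 40.0], [396.0, 308.0, 40.0]]
0.61 ((101.20001220703125, 217.40003967285156), (18.782970428466797, 32.199378967285156), 63.43495178222656)
[[524.0, 475.0, 40.0], [562.0, 396.0, 40.0], [516.0, 371.0, 40.0], [478.0, 449.0, 40.0]]
14 x [-2.85, 0.29, 0.17, -0.0, -0.0, 5.19]
```

Request:
play_rows(deltas=[[[-2.85,0.29,0.17,0,0,5.19,8.5],[-2.85,0.29,0.17,0,0,5.19,8.5],[-2.85,0.29,0.17,0,0,5.19,8.5],[-2.85,0.29,0.17,0,0,5.19,8.5],[-2.85,0.29,0.17,0,0,5.19,8.5]]])

```text
clock: 1.37
tcp_pos: [319.4, 543.1, 295.3]
ee_rot: [3.141, -0.0, 2.382]
wrist_force: [-0.3, 0.2, -0.3]
width: 0.995
grasp_force: 0.0
```

Request:
play_rows(deltas=[[[-2.85,0.29,0.17,0,0,5.19,8.5],[-2.85,0.29,0.17,0,0,5.19,8.5],[-2.85,0.29,0.17,0,0,5.19,8.5],[-2.85,0.29,0.17,0,0,5.19,8.5],[-2.85,0.29,0.17,0,0,5.19,8.5]]])

```text
clock: 1.78
tcp_pos: [414.5, 437.1, 286.9]
ee_rot: [3.141, -0.0, 1.928]
wrist_force: [0.3, -0.3, 0.6]
width: 0.988
grasp_force: 0.0
```

Request:
play_rows(deltas=[[[-2.85,0.29,0.17,0,0,5.19,8.5],[-2.85,0.29,0.17,0,0,5.19,8.5],[-2.85,0.29,0.17,0,0,5.19,8.5],[-2.85,0.29,0.17,0,0,5.19,8.5],[0,0,0,0,0,0,8.5]]])

```text
clock: 2.2
tcp_pos: [451.0, 326.7, 279.6]
ee_rot: [-3.141, 0.002, 1.564]
wrist_force: [-0.4, -0.2, 0.5]
width: 0.997
grasp_force: 0.0
```

```bash
python3 - <<'E'
from h import *
s=bot.get_state(); print(s['tcp_pos'],s['ee_rot'],s['joint_pos'],s['clock'])
p=optics.grab_frame('wrist'); save(p,'w1'); c=cam(p,s)
for b in nets.boxes_of(p,'breaker_mid'): print(b['p'],np.round(b['xyz']))
for b in nets.trace(p,'breaker_mid'):
    m=b['region'].astype(np.uint8); r=cv2.minAreaRect(cv2.findNonZero(m)); print(b['p'],r)
E
```

```text
[451.01551011 326.65230859 279.63482833] [-3.14141708e+00  2.17668762e-03  1.56394221e+00] [ 0.49386741 -0.0928163   1.79711569 -0.00184128  1.43849245  0.50096571] 2.2
0.98 [517. 429.  61.]
0.75 [392. 439.  65.]
0.62 [435. 342.  64.]
0.94 ((216.77346801757812, 79.19464111328125), (53.87130355834961, 85.7721939086914), 47.41950988769531)
0.93 ((263.6147766113281, 183.2377166748047), (74.60145568847656, 44.72465515136719), 5.19442892074585)
0.86 ((344.4263916015625, 85.0934829711914), (86.22390747070312, 53.703651428222656), 64.79888153076172)
```

View pics/w1.png

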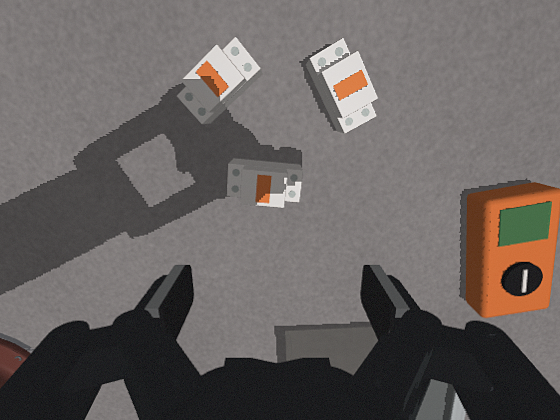

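The target breaker is at (264,183) in the wrist view, partly in shadow and turned about 5°, with its neighbours clear of it. I'll fit its model to the traced region.

```bash
cat >> h.py <<'E'
from scipy.optimize import minimize
def boxpts(lx,ly,z0,z1): return np.array([[sx*lx/2,sy*ly/2,z] for sx in(-1,1) for sy in(-1,1) for z in(z0,z1)],float)
def fitbrk(c,region,x0,z0=0):
    def mask(q):
        m=np.zeros((420,560),np.uint8); a=np.radians(q[2]); Rz=np.array([[np.cos(a),-np.sin(a),0],[np.sin(a),np.cos(a),0],[0,0,1]])
        for b in (boxpts(80,36,z0,z0+40),boxpts(45,36,z0+40,z0+65)):
            P=b@Rz.T+[q[0],q[1],0]; h=cv2.convexHull((topix(c,P)*16).round().astype(np.int32)); cv2.fillConvexPoly(m,h,1,shift=4)
        return m>0
    f=lambda q: -(mask(q)&region).sum()/(mask(q)|region).sum()
    x0=np.array(x0,float); best=None
    for k in range(2):
        r=minimize(f,x0,method='Nelder-Mead',options=dict(initial_simplex=[x0,x0+[6,0,0],x0+[0,6,0],x0+[0,0,6]],xatol=.05,fatol=1e-4)); x0=r.x
    return r.x,-r.fun
E
python3 - <<'E'
from h import *
s=bot.get_state(); p=optics.grab_frame('wrist'); c=cam(p,s)
for b in nets.trace(p,'breaker_mid'):
    m=b['region']; v,u=np.argwhere(m).mean(0)
    if abs(u-264)<25 and abs(v-183)<25: q,i=fitbrk(c,m,[440,335,-3]); print(q,i)
t=optics.grab_frame('top'); ct=cam(t)
for b in nets.trace(t,'breaker_mid'):
    m=b['region']; v,u=np.argwhere(m).mean(0)
    if abs(u-132)<15 and abs(v-247)<10: print('top',fitbrk(ct,m,[440,335,-3]))
go([q[0],q[1],150],90+q[2],7)
E
```

```text
[436.46606034 337.13010624  -6.3083993 ] 0.9633846153846154
top (array([ 4.38141370e+02,  3.32289723e+02, -6.92686878e-02]), np.float64(0.8862928348909658))
7 x [0.08, -0.2, 1.86, 0.0, -0.0, 0.92]
```

Request:
play_rows(deltas=[[[0.08,-0.2,1.86,0,0,0.92,7],[0.08,-0.2,1.86,0,0,0.92,7],[0.08,-0.2,1.86,0,0,0.92,7],[0.08,-0.2,1.86,0,0,0.92,7],[0.08,-0.2,1.86,0,0,0.92,7]]])

```text
clock: 2.97
tcp_pos: [439.9, 335.4, 186.3]
ee_rot: [3.141, -0.0, 1.491]
wrist_force: [0.1, 1.1, -0.3]
width: 0.819
grasp_force: 0.0
```

Request:
play_rows(deltas=[[[0.08,-0.2,1.0,0,0,0.92,7],[0.08,-0.2,0,0,0,0.92,7],[0,0,0,0,0,0,7],[0,0,0,0,0,0,7]]])

```text
clock: 3.3
tcp_pos: [436.9, 337.2, 178.5]
ee_rot: [3.14, -0.001, 1.459]
wrist_force: [0.1, -0.1, -0.6]
width: 0.83
grasp_force: 0.0
```

```bash
python3 - <<'E'
from h import *
s=bot.get_state(); print(s['tcp_pos'],s['ee_rot'],s['width'],s['clock'])
p=optics.grab_frame('wrist'); save(p,'w2'); c=cam(p,s)
for b in nets.trace(p,'breaker_mid'):
    m=b['region']; v,u=np.argwhere(m).mean(0); print(b['p'],u,v,m.sum(), fitbrk(c,m,[436,337,-6]) if v>150 else '')
E
```

```text
[436.93768143 337.1972591  178.46850531] [ 3.13986567e+00 -1.20983927e-03  1.45917652e+00] 0.8296876147755372 3.3
0.94 277.17554125219425 224.67159157401989 6836 (array([437.00942383, 337.15207922,  -5.68928378]), np.float64(0.9587542087542088))
0.86 195.03811708169508 87.75425950196592 9156 
0.55 381.7021584120254 74.96550395066487 10378
```

View pics/w2.png

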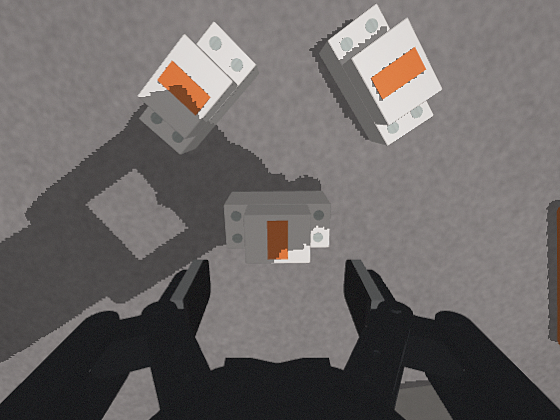

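The breaker at (277,225) sits centred and square between the fingers. I'll descend 62 mm and grip.

Request:
play_rows(deltas=[[[0,0,1.5,0,0,0,7],[0,0,1.5,0,0,0,7],[0,0,1.5,0,0,0,7],[0,0,1.0,0,0,0,7],[0,0,0.65,0,0,0,7]]])

```text
clock: 3.82
tcp_pos: [436.4, 336.4, 115.1]
ee_rot: [-3.141, 0.0, 1.458]
wrist_force: [-1.6, 0.4, 0.0]
width: 0.819
grasp_force: 0.0
```

Request:
play_rows(deltas=[[[0,0,0,0,0,0,7],[0,0,0,0,0,0,4],[0,0,0,0,0,0,4],[0,0,0,0,0,0,4],[0,0,0,0,0,0,4]]], force=40)

```text
clock: 4.23
tcp_pos: [437.4, 336.9, 117.0]
ee_rot: [3.139, -0.002, 1.458]
wrist_force: [1.9, 1.4, 2.6]
width: 0.517
grasp_force: 43.0
```

Request:
play_rows(deltas=[[[0,0,0,0,0,0,4],[0,0,0,0,0,0,4],[0,0,0,0,0,0,4],[0,0,0,0,0,0,4],[0,0,0,0,0,0,4]]])

```text
clock: 4.65
tcp_pos: [437.4, 337.0, 117.0]
ee_rot: [3.139, -0.001, 1.458]
wrist_force: [1.7, -0.4, 6.3]
width: 0.519
grasp_force: 43.4
```

Request:
play_rows(deltas=[[[0,0,-1,0,0,0,4],[0,0,-2,0,0,0,4],[0,0,-3,0,0,0,4],[0,0,-3,0,0,0,4],[0,0,-3,0,0,0,4]]])

```text
clock: 5.07
tcp_pos: [435.1, 335.9, 235.3]
ee_rot: [-3.138, 0.002, 1.458]
wrist_force: [0.2, 0.3, -2.7]
width: 0.514
grasp_force: 42.4
```

Request:
play_rows(deltas=[[[0,0,-3,0,0,0,4],[0,0,-2,0,0,0,4],[0,0,-1,0,0,0,4],[0,0,0,0,0,0,4]]])

```text
clock: 5.4
tcp_pos: [436.8, 336.8, 298.0]
ee_rot: [3.139, -0.002, 1.458]
wrist_force: [0.8, 0.2, -2.6]
width: 0.513
grasp_force: 42.5
```

```bash
python3 - <<'E'
from h import *
s=bot.get_state(); print(s['tcp_pos'],s['ee_rot'],s['width'],s['clock'],s['wrist_force'])
go([580,-285,310],92.5,24)
E
```

```text
[436.8145949  336.82763381 297.95448226] [ 3.13884283e+00 -2.16830374e-03  1.45838247e+00] 0.5130809969794426 5.4 [ 0.76737977  0.2471725  -2.64931694]
24 x [-2.57, 0.69, -0.05, 0.01, -0.0, -0.37]
```

Request:
play_rows(deltas=[[[-1.2,0.3,-0.05,0,0,-0.37,4],[-2.57,0.69,-0.05,0,0,-0.37,4],[-2.57,0.69,-0.05,0,0,-0.37,4],[-2.57,0.69,-0.05,0,0,-0.37,4],[-2.57,0.69,-0.05,0,0,-0.37,4]]])

```text
clock: 5.82
tcp_pos: [454.4, 217.9, 294.8]
ee_rot: [-3.136, 0.002, 1.491]
wrist_force: [0.4, -0.1, -2.0]
width: 0.518
grasp_force: 42.4
```

Request:
play_rows(deltas=[[[-2.57,0.69,-0.05,0,0,-0.37,4],[-2.57,0.69,-0.05,0,0,-0.37,4],[-2.57,0.69,-0.05,0,0,-0.37,4],[-2.57,0.69,-0.05,0,0,-0.37,4],[-2.57,0.69,-0.05,0,0,-0.37,4]]])

```text
clock: 6.23
tcp_pos: [480.2, 87.5, 297.4]
ee_rot: [-3.136, 0.0, 1.523]
wrist_force: [-0.0, -0.0, -2.7]
width: 0.514
grasp_force: 42.4
```

Request:
play_rows(deltas=[[[-2.57,0.69,-0.05,0,0,-0.37,4],[-2.57,0.69,-0.05,0,0,-0.37,4],[-2.57,0.69,-0.05,0,0,-0.37,4],[-2.57,0.69,-0.05,0,0,-0.37,4],[-2.57,0.69,-0.05,0,0,-0.37,4]]])

```text
clock: 6.65
tcp_pos: [510.3, -41.9, 299.8]
ee_rot: [-3.136, -0.001, 1.555]
wrist_force: [0.6, 0.6, -2.7]
width: 0.52
grasp_force: 42.4
```

Request:
play_rows(deltas=[[[-2.57,0.69,-0.05,0,0,-0.37,4],[-2.57,0.69,-0.05,0,0,-0.37,4],[-2.57,0.69,-0.05,0,0,-0.37,4],[-2.57,0.69,-0.05,0,0,-0.37,4],[-2.57,0.69,-0.05,0,0,-0.37,4]]])

```text
clock: 7.07
tcp_pos: [544.6, -170.3, 302.0]
ee_rot: [-3.137, -0.003, 1.588]
wrist_force: [0.3, -0.8, -2.1]
width: 0.519
grasp_force: 42.3
```

Request:
play_rows(deltas=[[[-2.57,0.69,-0.05,0,0,-0.37,4],[-2.57,0.69,-0.05,0,0,-0.37,4],[-2.57,0.69,-0.05,0,0,-0.37,4],[-2.57,0.69,-0.05,0,0,-0.37,4],[-1.2,0.3,0,0,0,0,4]]])

```text
clock: 7.48
tcp_pos: [578.7, -285.5, 303.9]
ee_rot: [-3.137, -0.002, 1.611]
wrist_force: [-0.3, 0.5, -2.4]
width: 0.516
grasp_force: 42.4
```

Request:
play_rows(deltas=[[[0,0,0,0,0,0,4],[0,0,0,0,0,0,4]]])

```text
clock: 7.65
tcp_pos: [578.6, -283.0, 305.0]
ee_rot: [-3.138, -0.003, 1.612]
wrist_force: [-0.1, 0.3, -3.0]
width: 0.517
grasp_force: 42.4
```

```bash
python3 - <<'E'
from h import *
s=bot.get_state(); print(s['tcp_pos'],s['ee_rot'],s['width'],s['clock'])
p=optics.grab_frame('wrist'); save(p,'w3')
E
```

```text
[ 578.62746633 -283.00018352  304.98627782] [-3.1380233  -0.00328673  1.61235736] 0.5168907076900163 7.65
```

View pics/w3.png

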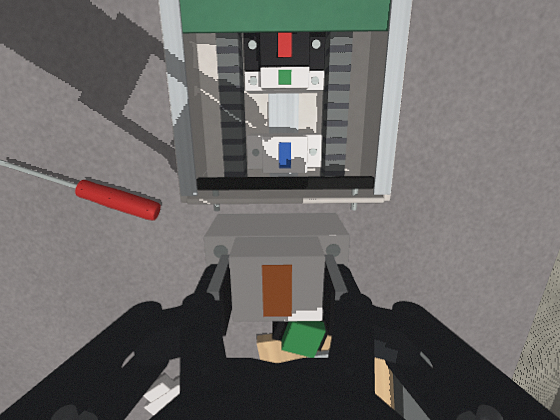

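The wrist view shows the bay between the green-toggle module at (285,78) and the blue-toggle module at (286,150). The black seal is at (285,183) and the held breaker at (278,290). A zoomed crop will give exact edges.

```bash
python3 -c "
import cv2
i=cv2.imread('pics/w3.png')[20:215,165:405]; cv2.imwrite('pics/c3.png',cv2.resize(i,(720,585),interpolation=cv2.INTER_CUBIC))"
```

```text
(no output)
```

View pics/c3.png

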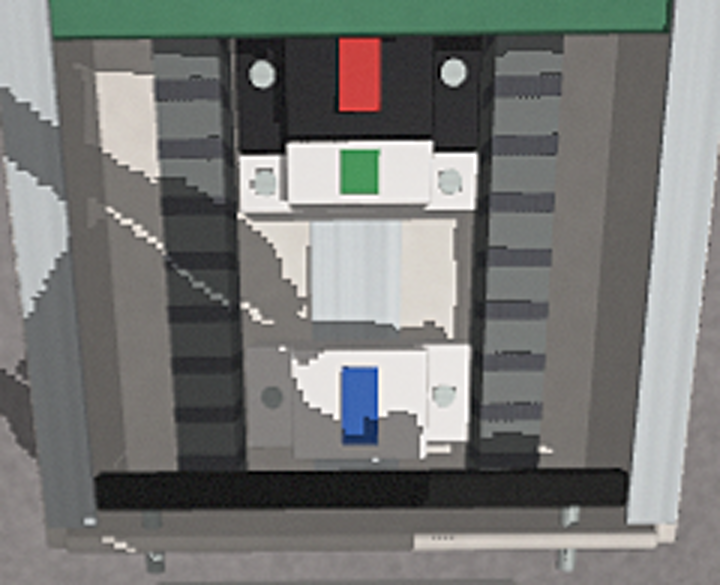

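```bash
cat > fit.py <<'E'
from h import *
from scipy.optimize import least_squares
p=optics.grab_frame('wrist'); s=bot.get_state(); c=cam(p,s)
cr=lambda a: np.array(a,float)/3+[165,20]-1/3
U=cr([[287,204],[433,209],[240,212],[476,210],[470,345],[243,347],[48,548],[676,540]])
E=np.array([[-22.5,-93,80],[22.5,-93,80],[-40,-93,54],[40,-93,54],[40,-137,54],[-40,-137,54],[-105,-200,100],[105,-200,100]],float)
def W(q,E): a=q[2]; return np.c_[E[:,0]*np.cos(a)-E[:,1]*np.sin(a)+q[0],E[:,0]*np.sin(a)+E[:,1]*np.cos(a)+q[1],E[:,2]]
for n in (6,8):
    f=lambda q:(topix(c,W(q,E[:n]))-U[:n]).ravel()
    r=least_squares(f,[575,-90,.04],x_scale=[1,1,.01],loss='soft_l1'); q=r.x
    print(n,q[:2],np.degrees(q[2]),W(q,np.array([[0,-115,14.]]))); print(np.round(topix(c,W(q,E))-U,1).tolist())
print('nose bay corner on z:',np.round(onz(c,U[:2],80)),np.round(onz(c,U[4:6],54)))
for b in nets.trace(p,'breaker_mid'):
    m=b['region']; v,u=np.argwhere(m).mean(0)
    if v>220: print('held',m.sum(),fitbrk(c,m,[578.6,-283,2],z0=s['tcp_pos'][2]-117), s['tcp_pos'])
E
python3 fit.py
```

```text
6 [576.71871901 -84.20343872] 2.5019688340455843 [[ 581.7388965  -199.09381176   14.        ]]
[[0.2, 0.4], [-0.4, -1.3], [0.1, 0.1], [-0.1, 0.7], [-0.1, 0.2], [0.5, -0.5], [-3.4, 1.5], [1.2, 4.2]]
8 [576.3423041  -83.88736941] 2.704760743294518 [[ 581.76909073 -198.75925451   14.        ]]
[[0.1, 0.1], [-0.4, -1.8], [0.0, -0.1], [-0.2, 0.2], [0.0, -0.3], [0.6, -0.7], [-3.0, 1.5], [1.6, 3.5]]
nose bay corner on z: [[ 558. -178.   80.]
 [ 604. -177.   80.]] [[ 623. -219.   54.]
 [ 542. -223.   54.]]
held 12214 (array([ 578.28801345, -282.08268853,    2.56609994]), np.float64(0.8617765528937884)) [ 578.87564792 -282.09975018  306.17605689]
```

```bash
python3 - <<'E'
from h import *
T=go([581.7,-199.3,306],92.5,6); go([581.7,-199.3,225],92.5,4,T)
E
```

```text
6 x [1.38, 0.1, 0.01, -0.01, -0.01, -0.0]
4 x [0.0, -0.0, 2.02, 0.0, -0.0, 0.0]
```

Request:
play_rows(deltas=[[[1.38,0.1,0,0,0,0,4],[1.38,0.1,0,0,0,0,4],[1.38,0.1,0,0,0,0,4],[1.38,0.1,0,0,0,0,4],[1.38,0.1,0,0,0,0,4]]])

```text
clock: 8.22
tcp_pos: [581.4, -212.0, 307.8]
ee_rot: [3.141, -0.0, 1.614]
wrist_force: [-0.1, 0.4, -2.6]
width: 0.517
grasp_force: 42.4
```

Request:
play_rows(deltas=[[[1.38,0.1,0,0,0,0,4],[0,0,2,0,0,0,4],[0,0,2,0,0,0,4],[0,0,2,0,0,0,4],[0,0,2,0,0,0,4]]])

```text
clock: 8.63
tcp_pos: [582.0, -199.2, 227.1]
ee_rot: [3.141, 0.0, 1.614]
wrist_force: [-0.2, 0.5, -2.6]
width: 0.517
grasp_force: 42.5
```

Request:
play_rows(deltas=[[[0,0,0,0,0,0,4],[0,0,0,0,0,0,4],[0,0,0,0,0,0,4]]])

```text
clock: 8.88
tcp_pos: [582.4, -200.1, 229.1]
ee_rot: [3.14, 0.001, 1.614]
wrist_force: [0.9, -0.1, -2.6]
width: 0.521
grasp_force: 42.3
```

```bash
python3 - <<'E'
from h import *
s=bot.get_state(); print(s['tcp_pos'],s['ee_rot'],s['clock'])
p=optics.grab_frame('wrist'); save(p,'w4')
p=optics.grab_frame('wrist'); s=bot.get_state(); print(s['tcp_pos'],s['ee_rot'],s['clock'],s['wrist_force'])
E
```

```text
[ 582.41896619 -200.14933893  229.05460858] [3.13996553e+00 8.57050293e-04 1.61362509e+00] 8.8833
[ 582.79100191 -200.61814884  230.02552971] [3.13832750e+00 1.76334023e-03 1.61334868e+00] 8.9833 [ 0.43891648  0.34260348 -2.3211649 ]
```

View pics/w4.png

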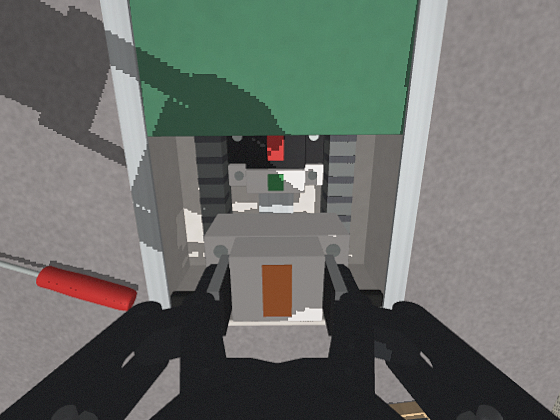

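The held breaker is aligned over the bay, with the green-toggle module just above it at (275,182). I'll descend in stages and watch the force.

Request:
play_rows(deltas=[[[0.08,-0.06,1.0,0,0,0,4],[0,0,1.0,0,0,0,4],[0,0,1.0,0,0,0,4],[0,0,0.8,0,0,0,4],[0,0,0.8,0,0,0,4]]])

```text
clock: 9.4
tcp_pos: [580.6, -199.4, 179.7]
ee_rot: [-3.14, -0.001, 1.613]
wrist_force: [-0.6, 0.1, -3.6]
width: 0.516
grasp_force: 42.5
```

Request:
play_rows(deltas=[[[0,0,0.8,0,0,0,4],[0,0,0.8,0,0,0,4],[0,0,0.8,0,0,0,4],[0,0,0,0,0,0,4]]])

```text
clock: 9.73
tcp_pos: [580.1, -199.1, 155.0]
ee_rot: [-3.138, -0.002, 1.613]
wrist_force: [-1.3, -0.2, -4.0]
width: 0.518
grasp_force: 42.4
```

Inside with no side load. About 24 mm remain.

Request:
play_rows(deltas=[[[0,0.06,0.6,0,0,0,4],[0,0.06,0.6,0,0,0,4],[0,0,0.5,0,0,0,4],[0,0,0.3,0,0,0,4],[0,0,0,0,0,0,4]]])

```text
clock: 10.15
tcp_pos: [581.9, -199.3, 136.5]
ee_rot: [-3.14, -0.001, 1.613]
wrist_force: [-0.3, 0.5, -2.9]
width: 0.515
grasp_force: 42.4
```

Request:
play_rows(deltas=[[[0,0,0.15,0,0,0,4],[0,0,0.1,0,0,0,4],[0,0,0,0,0,0,4]]])

```text
clock: 10.4
tcp_pos: [582.4, -199.6, 135.2]
ee_rot: [3.141, 0.0, 1.613]
wrist_force: [-0.5, 0.2, -1.3]
width: 0.517
grasp_force: 42.4
```

Request:
play_rows(deltas=[[[0,0,0.15,0,0,0,4],[0,0,0.1,0,0,0,4],[0,0,0,0,0,0,4],[0,0,0,0,0,0,4]]])

```text
clock: 10.73
tcp_pos: [582.3, -199.6, 132.5]
ee_rot: [-3.141, -0.0, 1.613]
wrist_force: [-0.3, 0.8, -3.6]
width: 0.514
grasp_force: 42.4
```

Request:
play_rows(deltas=[[[0,0,0.1,0,0,0,4],[0,0,0.1,0,0,0,4],[0,0,0,0,0,0,4],[0,0,0,0,0,0,4]]])

```text
clock: 11.07
tcp_pos: [582.6, -199.7, 131.1]
ee_rot: [3.141, 0.0, 1.613]
wrist_force: [-1.3, 0.2, 0.8]
width: 0.516
grasp_force: 42.7
```

Request:
play_rows(deltas=[[[0,0,0.05,0,0,0,4],[0,0,0,0,0,0,4.8],[0,0,0,0,0,0,5.5],[0,0,0,0,0,0,6.3],[0,0,0,0,0,0,6.3]]])

```text
clock: 11.48
tcp_pos: [582.5, -199.6, 130.2]
ee_rot: [3.141, 0.0, 1.613]
wrist_force: [-0.5, 0.0, 0.1]
width: 0.735
grasp_force: 0.0
```

Request:
play_rows(deltas=[[[0,0,0,0,0,0,6.3],[0,0,-1,0,0,0,6.3],[0,0,-2,0,0,0,6.3],[0,0,-2.5,0,0,0,6.3],[0,0,-2.5,0,0,0,6.3]]])

```text
clock: 11.9
tcp_pos: [582.1, -199.4, 211.1]
ee_rot: [-3.141, -0.001, 1.613]
wrist_force: [0.7, -0.2, -0.2]
width: 0.739
grasp_force: 0.0
```

Request:
play_rows(deltas=[[[0,0,-2.5,0,0,0,6.3],[0,0,-2.5,0,0,0,6.3],[0,0,-2,0,0,0,6.3],[0,0,-1,0,0,0,6.3],[0,0,0,0,0,0,6.3]]])

```text
clock: 12.32
tcp_pos: [583.5, -200.1, 294.3]
ee_rot: [3.136, 0.003, 1.613]
wrist_force: [-0.3, -0.2, 0.4]
width: 0.739
grasp_force: 0.0
```

```bash
python3 - <<'E'
from h import *
s=bot.get_state(); print(s['tcp_pos'],s['ee_rot'],s['clock'],s['width'])
p=optics.grab_frame('wrist'); save(p,'w5'); c=cam(p,s)
for b in nets.trace(p,'breaker_mid'):
    m=b['region']; v,u=np.argwhere(m).mean(0); print(b['p'],u,v,m.sum(), fitbrk(c,m,[581,-199,2.5],14))
for b in nets.boxes_of(p,'door_rib')+nets.boxes_of(p,'door'): print(b['p'],b['xyz'])
E
```

```text
[ 583.53177953 -200.08634216  294.31358568] [3.13573796e+00 3.09797821e-03 1.61326067e+00] 12.3167 0.7391739432142844
0.61 274.21256038647346 192.82683017465627 2691 (array([ 582.30718139, -202.08104681,    4.27380743]), np.float64(0.8297347316471314))
0.75 [576.6, -79.5, 90.1]
0.97 [576.2, -78.7, 91.7]
```

View pics/w5.png

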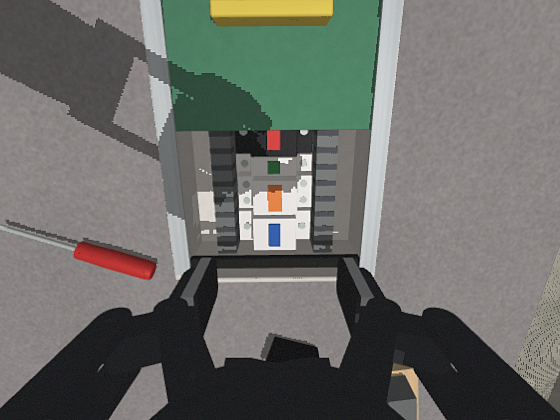

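The breaker stands flush in the bay at (275,197), level with its neighbours. The rib is at (271,10), the door edge at v≈130 and the seal at v≈258. I'll work out the rib position and the travel to the seal.

```bash
python3 - <<'E'
from h import *
s=bot.get_state(); p=optics.grab_frame('wrist'); s2=bot.get_state(); c=cam(p,s); print(s['tcp_pos'],s2['tcp_pos'],s['ee_rot'])
I=p['pixels'].astype(int)
for u in (225,320):
    col=I[:,u]; lum=col.sum(1)
    g=np.where((col[:,1]>col[:,0]*1.4)&(col[:,1]>col[:,2]*1.15))[0]; y=np.where((col[:,0]>2*col[:,2])&(col[:,1]>1.6*col[:,2]))[0]
    d=np.where(lum<90)[0]; d=d[(d>240)&(d<285)]
    gd=g[g<150]
    print(u,'green',gd.min(),gd.max(),'yellow',y[y<60].max(),'dark',d.min() if len(d) else None,d.max() if len(d) else None)
    a=np.radians(2.5); ax=np.array([-np.sin(a),np.cos(a)]); o=np.array([576.7,-84.2])
    Y=lambda v,z: round(float((onz(c,[[u,v]],z)[0][:2]-o)@ax),1)
    print(' door edge y',Y(gd.max()+.5,91),' rib -y face y at z91',Y(y[y<60].max()+.5,91),'seal face z83/88/93',[Y(d.min()-.5,z) for z in(83,88,93)],'band end z93',Y(d.max()+.5,93))
t=optics.grab_frame('top'); print([(b['p'],b['xyz']) for b in nets.boxes_of(t,'door_rib')])
for m in nets.trace(t,'door_rib')[:1]: 
    r=cv2.minAreaRect(cv2.findNonZero(m['region'].astype(np.uint8))); print(r, onz(cam(t),[r[0]],117))
E
```

```text
[ 581.65167046 -199.21809146  287.85012754] [ 581.64711915 -199.22253682  287.74211057] [-3.13847986e+00 -1.65907833e-03  1.61320194e+00]
225 green 28 132 yellow 26 dark 260 262
 door edge y -49.1  rib -y face y at z91 32.7 seal face z83/88/93 [-177.4, -174.8, -172.3] band end z93 -175.6
320 green 27 132 yellow 25 dark 260 262
 door edge y -49.2  rib -y face y at z91 33.3 seal face z83/88/93 [-177.4, -174.8, -172.2] band end z93 -175.5
[(0.55, [576.0, -46.8, 87.1])]
((275.7207336425781, 192.25173950195312), (68.00010681152344, 68.82221221923828), 86.633544921875) [[570.13966717 -46.72497303 117.        ]]
```

```bash
python3 - <<'E'
from h import *
T=go([573.4,-7,288],92.5,9); go([573.4,-7,174],92.5,5,T)
E
```

```text
9 x [2.14, -0.0, 0.01, -0.01, -0.01, -0.01]
5 x [-0.0, -0.0, 2.28, 0.0, -0.0, 0.0]
```

Request:
play_rows(deltas=[[[2.14,0,0,0,0,0,0],[2.14,0,0,0,0,0,0],[2.14,0,0,0,0,0,0],[2.14,0,0,0,0,0,0],[2.14,0,0,0,0,0,0]]], force=40)

```text
clock: 13.13
tcp_pos: [577.5, -91.7, 289.4]
ee_rot: [-3.141, -0.0, 1.613]
wrist_force: [0.4, -0.3, 0.3]
width: 0.022
grasp_force: 0.0
```

Request:
play_rows(deltas=[[[2.14,0,0,0,0,0,0],[2.14,0,0,0,0,0,0],[2.14,0,0,0,0,0,0],[2.14,0,0,0,0,0,0],[0,0,0,0,0,0,0]]])

```text
clock: 13.55
tcp_pos: [573.8, -4.1, 289.5]
ee_rot: [-3.141, -0.002, 1.617]
wrist_force: [-0.1, 0.0, -0.3]
width: -0.003
grasp_force: 0.0
```

Request:
play_rows(deltas=[[[0,0,0,0,0,0,0],[0,0,2,0,0,0,0],[0,0,2,0,0,0,0],[0,0,2,0,0,0,0],[0,0,2,0,0,0,0]]])

```text
clock: 13.97
tcp_pos: [574.2, -8.3, 209.1]
ee_rot: [3.142, 0.0, 1.612]
wrist_force: [-0.0, -0.1, -0.5]
width: 0.001
grasp_force: 0.0
```

```bash
python3 - <<'E'
from h import *
s=bot.get_state(); print(s['tcp_pos'],s['ee_rot'],s['width'],s['clock'],s['wrist_force'])
s=bot.get_state();p=optics.grab_frame('wrist'); save(p,'w6')
s=bot.get_state(); print(s['tcp_pos'],s['ee_rot'])
E
```

```text
[574.2209542   -8.28704518 209.09006894] [3.14156965e+00 4.94770819e-04 1.61202035e+00] 0.0008450963153501133 13.9667 [-0.02034109 -0.11672221 -0.50396572]
[571.87144267  -8.00281407 203.98277508] [-3.13375356e+00 -9.76542707e-04  1.61191392e+00]
```

View pics/w6.png

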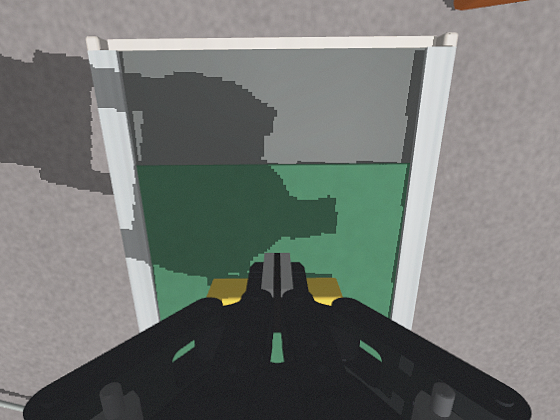

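The closed fingers at (275,270) stand on the +y side of the yellow rib at (275,290) with clearance. I'll descend behind the rib and then creep towards it.

Request:
play_rows(deltas=[[[0,0,1.2,0,0,0,0],[0,0,1.2,0,0,0,0],[0,0,0.8,0,0,0,0],[0,0,0.2,0,0,0,0],[0,0,0,0,0,0,0]]])

```text
clock: 14.43
tcp_pos: [574.0, -7.2, 175.6]
ee_rot: [-3.141, -0.0, 1.613]
wrist_force: [-0.2, 0.7, -0.3]
width: 0.003
grasp_force: 0.0
```

Request:
play_rows(deltas=[[[-0.2,0,0,0,0,0,0],[-0.3,0,0,0,0,0,0],[-0.3,0,0,0,0,0,0],[-0.2,0,0,0,0,0,0],[0,0,0,0,0,0,0]]])

```text
clock: 14.85
tcp_pos: [574.9, -17.7, 176.7]
ee_rot: [3.141, 0.0, 1.613]
wrist_force: [0.5, 1.2, 0.4]
width: 0.006
grasp_force: 0.0
```

Request:
play_rows(deltas=[[[-0.1,0,0.2,0,0,0,0],[-0.1,0,0.1,0,0,0,0],[-0.1,0,0,0,0,0,0],[-0.1,0,0,0,0,0,0],[-0.1,0,0,0,0,0,0]]])

```text
clock: 15.27
tcp_pos: [574.8, -22.2, 173.0]
ee_rot: [-3.141, 0.0, 1.613]
wrist_force: [0.5, -0.0, 0.0]
width: 0.005
grasp_force: 0.0
```

Request:
play_rows(deltas=[[[-0.1,0,0,0,0,0,0],[-0.1,0,0,0,0,0,0],[-0.1,0,0,0,0,0,0],[-0.1,0,0,0,0,0,0],[-0.1,0,0,0,0,0,0]]])

```text
clock: 15.68
tcp_pos: [575.1, -27.2, 173.1]
ee_rot: [-3.142, 0.0, 1.613]
wrist_force: [0.2, 0.3, -0.2]
width: 0.001
grasp_force: 0.0
```

Request:
play_rows(deltas=[[[-0.1,0,0,0,0,0,0],[-0.1,0,0,0,0,0,0],[-0.1,0,0,0,0,0,0],[-0.1,0,0,0,0,0,0],[-0.1,0,0,0,0,0,0]]])

```text
clock: 16.1
tcp_pos: [575.3, -31.5, 173.1]
ee_rot: [-3.142, -0.002, 1.613]
wrist_force: [0.3, 4.3, 0.3]
width: -0.0
grasp_force: 2.1
```

Contact with the rib is at y≈-31, where the door starts to slide at about 4 N. I'll push steadily, well short of the seal.

Request:
play_rows(deltas=[[[-0.1,0,0,0,0,0,0],[-0.12,0,0,0,0,0,0],[-0.15,0,0,0,0,0,0],[-0.15,0,0,0,0,0,0],[-0.15,0,0,0,0,0,0]]])

```text
clock: 16.52
tcp_pos: [575.6, -38.9, 173.1]
ee_rot: [3.141, -0.0, 1.613]
wrist_force: [-0.3, 4.3, 0.2]
width: -0.001
grasp_force: 2.1
```

Request:
play_rows(deltas=[[[-0.15,0,0,0,0,0,0],[-0.15,0,0,0,0,0,0],[-0.15,0,0,0,0,0,0],[-0.15,0,0,0,0,0,0],[-0.15,0,0,0,0,0,0]]])

```text
clock: 16.93
tcp_pos: [576.0, -46.5, 173.1]
ee_rot: [3.141, 0.0, 1.613]
wrist_force: [0.9, 4.0, 0.2]
width: 0.002
grasp_force: 2.1
```

Request:
play_rows(deltas=[[[-0.18,0,0,0,0,0,0],[-0.2,0,0,0,0,0,0],[-0.2,0,0,0,0,0,0],[-0.2,0,0,0,0,0,0],[-0.2,0,0,0,0,0,0]]])

```text
clock: 17.35
tcp_pos: [576.4, -56.3, 173.1]
ee_rot: [3.141, -0.0, 1.613]
wrist_force: [2.3, 4.3, -1.0]
width: 0.004
grasp_force: 2.1
```

Request:
play_rows(deltas=[[[-0.2,0,0,0,0,0,0],[-0.2,0,0,0,0,0,0],[-0.2,0,0,0,0,0,0],[-0.2,0,0,0,0,0,0],[-0.2,0,0,0,0,0,0]]])

```text
clock: 17.77
tcp_pos: [576.9, -66.3, 173.2]
ee_rot: [3.141, 0.0, 1.613]
wrist_force: [3.4, 3.1, -1.6]
width: -0.003
grasp_force: 2.1
```

Request:
play_rows(deltas=[[[-0.2,0,0,0,0,0,0],[-0.2,0,0,0,0,0,0],[-0.2,0,0,0,0,0,0],[-0.2,0,0,0,0,0,0],[-0.2,0,0,0,0,0,0]]])

```text
clock: 18.18
tcp_pos: [577.4, -76.3, 173.1]
ee_rot: [3.141, 0.0, 1.613]
wrist_force: [2.8, 3.7, -1.4]
width: 0.0
grasp_force: 2.1
```

Request:
play_rows(deltas=[[[-0.2,0,0,0,0,0,0],[-0.2,0,0,0,0,0,0],[-0.2,0,0,0,0,0,0],[-0.2,0,0,0,0,0,0],[-0.2,0,0,0,0,0,0]]])

```text
clock: 18.6
tcp_pos: [577.8, -86.2, 173.2]
ee_rot: [3.141, -0.0, 1.613]
wrist_force: [4.3, 4.5, -1.3]
width: -0.004
grasp_force: 2.1
```

Request:
play_rows(deltas=[[[-0.2,0,0,0,0,0,0],[-0.2,0,0,0,0,0,0],[-0.2,0,0,0,0,0,0],[-0.2,0,0,0,0,0,0],[-0.2,0,0,0,0,0,0]]])

```text
clock: 19.02
tcp_pos: [578.2, -96.2, 173.2]
ee_rot: [3.141, 0.0, 1.613]
wrist_force: [2.2, 4.8, -0.8]
width: 0.002
grasp_force: 2.1
```

Request:
play_rows(deltas=[[[-0.2,0,0,0,0,0,0],[-0.2,0,0,0,0,0,0],[-0.2,0,0,0,0,0,0],[-0.2,0,0,0,0,0,0],[-0.2,0,0,0,0,0,0]]])

```text
clock: 19.43
tcp_pos: [578.7, -106.2, 173.2]
ee_rot: [3.141, -0.0, 1.613]
wrist_force: [4.3, 4.7, -0.8]
width: -0.001
grasp_force: 2.1
```

Request:
play_rows(deltas=[[[-0.2,0,0,0,0,0,0],[-0.2,0,0,0,0,0,0],[-0.2,0,0,0,0,0,0],[-0.2,0,0,0,0,0,0],[-0.2,0,0,0,0,0,0]]])

```text
clock: 19.85
tcp_pos: [579.1, -116.2, 173.2]
ee_rot: [3.141, -0.0, 1.613]
wrist_force: [4.2, 5.0, -1.1]
width: -0.004
grasp_force: 2.1
```

Request:
play_rows(deltas=[[[-0.2,0.01,0,0,0,0,0],[-0.2,0.01,0,0,0,0,0],[-0.2,0.01,0,0,0,0,0],[-0.2,0.01,0,0,0,0,0],[-0.15,0.01,0,0,0,0,0]]])

```text
clock: 20.27
tcp_pos: [579.7, -125.8, 173.2]
ee_rot: [-3.141, 0.0, 1.613]
wrist_force: [1.2, 4.9, 1.0]
width: -0.0
grasp_force: 2.1
```

Request:
play_rows(deltas=[[[-0.15,0.01,0,0,0,0,0],[-0.12,0.01,0,0,0,0,0],[-0.1,0.01,0,0,0,0,0],[-0.1,0.01,0,0,0,0,0],[-0.08,0.01,0,0,0,0,0]]])

```text
clock: 20.68
tcp_pos: [580.2, -131.1, 173.2]
ee_rot: [-3.14, 0.0, 1.613]
wrist_force: [-1.3, 3.8, 3.1]
width: 0.003
grasp_force: 2.0
```

Request:
play_rows(deltas=[[[-0.06,0,0,0,0,0,0],[-0.06,0,0,0,0,0,0],[-0.06,0,0,0,0,0,0],[-0.06,0,0,0,0,0,0],[-0.06,0,0,0,0,0,0]]])

```text
clock: 21.1
tcp_pos: [580.4, -134.0, 173.0]
ee_rot: [-3.141, -0.0, 1.613]
wrist_force: [-2.1, 3.8, 2.9]
width: 0.001
grasp_force: 2.0
```

Request:
play_rows(deltas=[[[-0.06,0,0,0,0,0,0],[-0.06,0,0,0,0,0,0],[-0.06,0,0,0,0,0,0]]])

```text
clock: 21.35
tcp_pos: [580.5, -135.8, 173.0]
ee_rot: [-3.141, -0.0, 1.613]
wrist_force: [-2.0, 3.9, 2.0]
width: 0.001
grasp_force: 2.0
```

Request:
play_rows(deltas=[[[-0.06,0,0,0,0,0,0],[-0.06,0,0,0,0,0,0],[-0.06,0,0,0,0,0,0],[-0.06,0,0,0,0,0,0],[-0.06,0,0,0,0,0,0]]])

```text
clock: 21.77
tcp_pos: [580.7, -138.8, 173.0]
ee_rot: [-3.141, -0.0, 1.613]
wrist_force: [-2.6, 4.0, 2.3]
width: -0.001
grasp_force: 2.0
```

Request:
play_rows(deltas=[[[-0.04,0,0,0,0,0,0],[-0.04,0,0,0,0,0,0],[-0.04,0,0,0,0,0,0],[-0.04,0,0,0,0,0,0],[-0.04,0,0,0,0,0,0]]])

```text
clock: 22.18
tcp_pos: [580.8, -140.8, 173.0]
ee_rot: [-3.141, -0.0, 1.613]
wrist_force: [-1.8, 3.8, 1.3]
width: -0.002
grasp_force: 2.0
```

Request:
play_rows(deltas=[[[-0.04,0,0,0,0,0,0],[-0.04,0,0,0,0,0,0],[-0.04,0,0,0,0,0,0],[-0.04,0,0,0,0,0,0],[-0.04,0,0,0,0,0,0]]])

```text
clock: 22.6
tcp_pos: [580.9, -142.8, 173.0]
ee_rot: [-3.141, -0.0, 1.613]
wrist_force: [-3.7, 3.6, 1.0]
width: 0.002
grasp_force: 2.0
```

Request:
play_rows(deltas=[[[-0.04,0,0,0,0,0,0],[-0.04,0,0,0,0,0,0],[-0.04,0,0,0,0,0,0],[-0.04,0,0,0,0,0,0],[-0.04,0,0,0,0,0,0]]])

```text
clock: 23.02
tcp_pos: [581.0, -144.8, 173.0]
ee_rot: [-3.141, -0.0, 1.613]
wrist_force: [-3.1, 4.5, 0.7]
width: -0.001
grasp_force: 2.0
```

Request:
play_rows(deltas=[[[-0.04,-0.01,0,0,0,0,0],[-0.04,-0.01,0,0,0,0,0],[-0.04,0,0,0,0,0,0],[-0.04,0,0,0,0,0,0],[-0.04,0,0,0,0,0,0]]])

```text
clock: 23.43
tcp_pos: [581.0, -146.8, 173.0]
ee_rot: [3.141, -0.0, 1.613]
wrist_force: [-1.0, 3.7, 0.1]
width: -0.002
grasp_force: 2.0
```

Request:
play_rows(deltas=[[[-0.04,0,0,0,0,0,0],[-0.04,0,0,0,0,0,0],[-0.04,0,0,0,0,0,0],[-0.04,0,0,0,0,0,0],[-0.04,0,0,0,0,0,0]]])

```text
clock: 23.85
tcp_pos: [581.1, -148.8, 173.1]
ee_rot: [3.141, -0.0, 1.613]
wrist_force: [0.1, 4.3, -1.5]
width: -0.001
grasp_force: 2.0
```

Request:
play_rows(deltas=[[[-0.04,0,0,0,0,0,0],[-0.04,0,0,0,0,0,0],[-0.04,0,0,0,0,0,0],[-0.04,0,0,0,0,0,0],[-0.04,0,0,0,0,0,0]]])

```text
clock: 24.27
tcp_pos: [581.2, -150.8, 173.1]
ee_rot: [3.141, -0.0, 1.613]
wrist_force: [-0.1, 4.0, -0.9]
width: -0.004
grasp_force: 2.0
```

Request:
play_rows(deltas=[[[-0.04,0,0,0,0,0,0],[-0.04,0,0,0,0,0,0],[-0.04,0,0,0,0,0,0],[-0.04,0,0,0,0,0,0],[-0.04,0,0,0,0,0,0]]])

```text
clock: 24.68
tcp_pos: [581.3, -152.8, 173.1]
ee_rot: [3.141, -0.0, 1.613]
wrist_force: [0.4, 3.8, -1.8]
width: 0.002
grasp_force: 2.0
```

Request:
play_rows(deltas=[[[-0.04,0,0,0,0,0,0],[-0.04,0,0,0,0,0,0],[-0.04,0,0,0,0,0,0],[-0.04,0,0,0,0,0,0],[-0.04,0,0,0,0,0,0]]])

```text
clock: 25.1
tcp_pos: [581.3, -154.8, 173.1]
ee_rot: [3.141, -0.0, 1.613]
wrist_force: [1.4, 3.7, -2.3]
width: 0.0
grasp_force: 2.0
```

Request:
play_rows(deltas=[[[-0.04,0,0,0,0,0,0],[-0.04,0,0,0,0,0,0],[-0.04,0,0,0,0,0,0],[-0.04,0,0,0,0,0,0],[-0.04,0,0,0,0,0,0]]])

```text
clock: 25.52
tcp_pos: [581.4, -156.7, 173.1]
ee_rot: [3.141, -0.0, 1.613]
wrist_force: [1.3, 5.4, -3.1]
width: -0.0
grasp_force: 2.8
```

The push is rising, so the seal has just been reached. I'll use finer steps.

Request:
play_rows(deltas=[[[-0.03,0,0,0,0,0,0],[-0.03,0,0,0,0,0,0],[-0.02,0,0,0,0,0,0],[0,0,0,0,0,0,0]]])

```text
clock: 25.85
tcp_pos: [581.4, -156.8, 173.1]
ee_rot: [-3.142, -0.002, 1.613]
wrist_force: [1.5, 7.2, -1.2]
width: -0.002
grasp_force: 3.4
```

Request:
play_rows(deltas=[[[-0.03,0,0,0,0,0,0],[-0.03,0,0,0,0,0,0],[-0.03,0,0,0,0,0,0],[-0.03,0,0,0,0,0,0],[0,0,0,0,0,0,0]]])

```text
clock: 26.27
tcp_pos: [581.5, -157.2, 173.1]
ee_rot: [-3.141, -0.004, 1.613]
wrist_force: [2.1, 10.5, -0.8]
width: -0.006
grasp_force: 5.0
```

Request:
play_rows(deltas=[[[-0.04,0,0,0,0,0,0],[-0.04,0,0,0,0,0,0],[-0.04,0,0,0,0,0,0],[-0.03,0,0,0,0,0,0],[0,0,0,0,0,0,0]]])

```text
clock: 26.68
tcp_pos: [581.5, -157.5, 173.1]
ee_rot: [-3.141, -0.007, 1.614]
wrist_force: [1.1, 14.6, 0.5]
width: -0.0
grasp_force: 7.2
```

Request:
play_rows(deltas=[[[-0.03,0,0,0,0,0,0],[-0.02,0,0,0,0,0,0],[0,0,0,0,0,0,0],[0,0,0,0,0,0,0],[0,0,0,0,0,0,0]]])

```text
clock: 27.1
tcp_pos: [581.5, -157.6, 173.1]
ee_rot: [-3.141, -0.008, 1.614]
wrist_force: [0.8, 16.0, 2.2]
width: 0.002
grasp_force: 7.8
```

About 16 N. I'll hold it for over a second.

Request:
play_rows(deltas=[[[0,0,0,0,0,0,0],[0,0,0,0,0,0,0],[0,0,0,0,0,0,0],[0,0,0,0,0,0,0],[0,0,0,0,0,0,0]]])

```text
clock: 27.52
tcp_pos: [581.5, -157.6, 173.2]
ee_rot: [-3.141, -0.008, 1.614]
wrist_force: [0.5, 16.4, 1.1]
width: -0.002
grasp_force: 7.8
```

Request:
play_rows(deltas=[[[0,0,0,0,0,0,0],[0,0,0,0,0,0,0],[0,0,0,0,0,0,0],[0,0,0,0,0,0,0],[0,0,0,0,0,0,0]]])

```text
clock: 27.93
tcp_pos: [581.5, -157.6, 173.1]
ee_rot: [-3.141, -0.008, 1.614]
wrist_force: [-0.1, 15.4, 0.7]
width: 0.004
grasp_force: 7.8
```

Request:
play_rows(deltas=[[[0,0,0,0,0,0,0],[0,0,0,0,0,0,0],[0,0,0,0,0,0,0],[0,0,0,0,0,0,0],[0,0,0,0,0,0,0]]])

```text
clock: 28.35
tcp_pos: [581.5, -157.6, 173.2]
ee_rot: [-3.141, -0.008, 1.614]
wrist_force: [1.2, 15.3, 0.6]
width: 0.004
grasp_force: 7.8
```

Request:
play_rows(deltas=[[[0.05,0,0,0,0,0,0],[0.05,0,0,0,0,0,0],[0.05,0,0,0,0,0,0],[0.05,0,0,0,0,0,0],[0.05,0,0,0,0,0,0]]])

```text
clock: 28.77
tcp_pos: [581.5, -157.1, 173.1]
ee_rot: [-3.142, -0.002, 1.614]
wrist_force: [2.1, 6.3, -1.8]
width: -0.0
grasp_force: 3.4
```

Request:
play_rows(deltas=[[[0.1,0,0,0,0,0,0],[0.1,0,0,0,0,0,0],[0.2,0,0,0,0,0,0],[0.3,0,0,0,0,0,0],[0.3,0,0,0,0,0,0]]])

```text
clock: 29.18
tcp_pos: [581.2, -148.9, 173.8]
ee_rot: [3.141, 0.002, 1.613]
wrist_force: [-0.5, -0.3, 0.7]
width: -0.001
grasp_force: 0.0
```

Request:
play_rows(deltas=[[[0.5,0,0,0,0,0,0],[0.5,0,0,0,0,0,0],[0.5,0,-1,0,0,0,0],[0,0,-2,0,0,0,0],[0,0,-2,0,0,0,0]]])

```text
clock: 29.6
tcp_pos: [579.8, -132.4, 223.3]
ee_rot: [-3.14, -0.001, 1.614]
wrist_force: [0.5, -0.6, 1.1]
width: 0.001
grasp_force: 0.0
```

Request:
play_rows(deltas=[[[0,0,-2,0,0,0,0],[0,0,-2,0,0,0,0],[0,0,-2,0,0,0,0],[0,0,-1,0,0,0,0],[0,0,0,0,0,0,0]]])

```text
clock: 30.02
tcp_pos: [581.6, -133.4, 297.3]
ee_rot: [3.136, 0.003, 1.614]
wrist_force: [-0.9, 0.3, 0.5]
width: 0.003
grasp_force: 0.0
```

```bash
python3 - <<'E'
from h import *
s=bot.get_state(); print(s['tcp_pos'],s['clock'],s['wrist_force'])
p=optics.grab_frame('scene'); save(p,'s2')
i=cv2.imread('pics/s2.png')[140:300,140:380]; cv2.imwrite('pics/s2c.png',cv2.resize(i,(720,480),interpolation=cv2.INTER_CUBIC))
E
```

```text
[ 581.57819852 -133.42196558  297.29505673] 30.0167 [-0.85544069  0.34443244  0.49345771]
```

View pics/s2c.png

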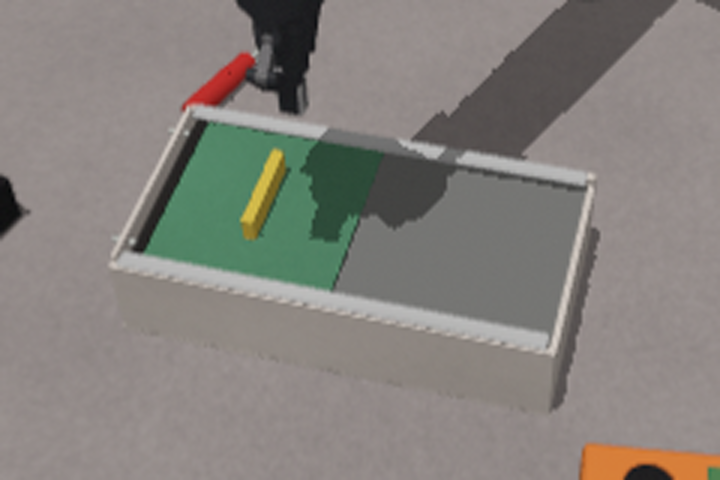

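The door is shut against the black seal (crop, about (170,190)), and the fingers are clear of it. The bystanders look unmoved. Handing in.

```bash
python3 -c "
from cell import bot
print(bot.finish_job())"
```

```text
the job is handed in; nothing more can be done
None
```

The breaker stands in the bay, and the door is shut against the seal after being held at about 16 N for over a second (readings 15.3–16.4 N, never above 22 N); the job is handed in, and no verdict was returned.

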